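# Open the push-and-turn cap of the solvent can and hold it clear

### The arm

A 6-joint arm with a two-finger parallel gripper is mounted at the origin on a cart in front of the work surface, level with it; the furniture and walls round the work are solid. World frame = base frame: x ahead of the robot, y to its left, z up, the work surface at z = 0. Lengths are in m, angles in rad, forces in N, time in s.
With the tool pointing down it reaches from about 0.275 to 0.875 m from the base axis. Payload 12.5 kg.
Tool frame: the origin (TCP) lies on the centre line of the jaws, within the pads' length; the fingertips stand r.finger_overhang ahead of it and the grasp point (between the pads) lies 3 mm ahead of it (r.finger_overhang is the distance from the TCP to the fingertips, in m); z points along the fingers, y is the line along which they close (so a half turn about z gives the same grasp; the last joint's range is limited). The gripper opens to 85 mm and grips with 20 to 120 N. Pads are 22 mm wide; open, the fingers measure 114 mm over their backs; the gripper's body (76 mm by 85 mm) begins 54 mm behind the grasp point. The pads swing forward as they close: fully open they stand 13 mm farther back than shut.
Start: joints at [-1.327, 0.351, 1.652, -0, 1.139, -0.085], TCP at [0.178, -0.521, 0.253] pointing down, gripper open.
Joint ranges: [-2.75, 2.75], [-0.79, 2.1], [0.01, 2.65], [-1.57, 4.71], [0.07, 3.14], [-2.87, 2.87]. Speed limits (rad/s): [2.22, 2.22, 2.79, 3.14, 3.14, 3.14].

### API

Orientations are given as a unit quaternion [x, y, z, w].
In Python, from cell import r, optics gives the robot as it stands. The module is installed in compiled form; this text tells all that it offers. Calls block until the motion is done:
- r.move_to(position, orientation): joint-space move of the TCP to a pose.
- r.move_linear(position, rot=None, vel=0.15): straight line of the TCP; rot=None keeps the orientation; vel is the mean speed in m/s.
- r.set_joints(angles): joint-space move.
- r.set_gripper(opening, squeeze=None): opening from 0.0 (shut) to 1.0 (fully open); squeeze is the grip in N (None keeps the last); returns when the fingers have stopped.
- r.sleep(seconds).
- r.inverse_kinematics(position, orientation): joint angles nearest the present ones, or None.
- optics.get_image(name): name is "scene" or "top" or "wrist"; returns a dict with "pixels" (384x512x3 uint8, red, green, blue), "depth" (384x512 float32, m along the optical axis (not along the pixel's ray), 0 where there is no reading), "fx", "fy", "cx", "cy" (pixels), "D" ([k1, k2, p1, p2, k3] as OpenCV has them; the pictures are not rectified), "camera_from_world" (4x4, takes a point from world to camera coordinates); the wrist camera has in their place "mount" (4x4, takes a point from camera to tool coordinates, whose origin is the TCP and whose axes are the flange's). Camera axes: x right, y down, z forward; pixel columns grow to the right and rows downward; lengths in m; the calibration is good to about 2 mm. A picture is of the moment at which its call begins: read the wrist's pose just before it.
A pose or a line that the arm cannot do raises r.PlanningError and nothing moves.
- r.hand_in(): hands the job in; it is judged then, once.
Readings, each from a call of its own:
- r.current_t(): time.
- r.current_q(): joint angles.
- r.current_qvel(): joint speeds.
- r.current_effort(): joint torques, N m.
- r.current_tool_pos(): TCP position.
- r.current_ee_rot(): TCP orientation.
- r.current_contact_force(): force on the tool from outside, world axes, zero at the start.
- r.current_torque(): the same for the moment, N m.
- r.current_opening(): opening from 0.0 (shut) to 1.0 (fully open).
- r.current_finger_force(): force on a finger pad.
Only numpy, scipy, OpenCV 4.12 (cv2) and the standard library are available. Lean on these libraries where they do the work, as an engineer would, in place of code of your own. Each camera call takes 0.05 s, during which the arm holds its last target. There are 200 camera calls.

### The job

Open the oblong metal solvent can that stands in the steel holder on the bench, so that I can check its neck: push its safety cap down against the spring, keep it down while you turn it anticlockwise (seen from above) until it is free, then lift it off and finish still holding it level in the gripper, at least 6 cm clear straight above the neck. Leave the can sitting in its holder, and do not shift or knock over the glue bottle, the spray can or the roll of tape.

Things in the scene. Friction and masses are not known exactly. Their poses are not given: they have to be found in the camera images.
- cap: Black round ribbed safety cap on the can's neck, diameter 47 mm, 33 mm high, 60 g. Origin at its centre, z up. Grasp across its diameter from above, any yaw. Locked at the start (a little play). Held down it turns anticlockwise from above: free to lift at 55 to 75 degrees from its start (best 65; a stop near 80). Let go before that, it springs up and locks again.
- can: Oblong metal solvent can, 84 x 56 mm, flat top 100 mm above its underside, 0.7 kg, loose in the holder with 2 mm of play all round. Origin at the centre of its underside, x along the 84 mm side, z up. A 44 mm collar, no wider than the cap, rises from its top to the neck, so fingertips may reach 14 mm below the seated cap's lower edge.
- neck_top (a point): Top of the can's neck, on its axis, 148 mm above the can's underside (it does not move with the sprung disc). The centre of the seated cap is 7.5 mm below it. Axes as the can's.
- neck_spring (a joint): Sprung disc in the neck, which the cap pushes down: 0 = up (cap not pressed), about 0.008 m when the cap is down at its stop; the cap can turn once past 0.006. The push needed is 4 N to start and about 10 N at the stop.
- holder: Dark steel tray screwed to the bench, 98 x 70 mm, walls 30 mm high, in which the can stands on a 5 mm floor. It cannot move. Origin at the centre of its underside, x along its long side.
- glue_bottle: Upright glue bottle, 62 x 41 mm, 198 mm high, origin at the centre of its underside. Leave it alone.
- spray_lube: Upright spray can, 52 mm in diameter, 161 mm high, origin at the centre of its underside. Leave it alone.
- masking_tape: Roll of masking tape lying flat, 98 mm in diameter, 25 mm high, origin at the centre of its underside. Leave it alone.
Not all that is in view belongs to the job. Several things have the shape of the cap; the one meant has the colours described above.

How it is judged:
On the way, in this order (a step that is already met when the one before it is completed fails the run):
1. the cap is pressed down against its spring, still locked (value of joint neck_spring above 0.0045 m and angle between the x axis of cap and the x axis of can, either way round below 0.4 rad), for 0.05 s.
2. the cap is turned out of its lock, still on the neck (angle between the x axis of cap and the x axis of can, either way round above 0.65 rad and z of cap in the frame of neck_top below 0 m), for 0.05 s.
At the end, for the whole second after the job is handed in: The cap is held still by the fingers (over 1 N), tilted under 0.3 rad, its centre over 50 mm above the neck's top and within 60 mm of its axis, off the can; the can stands upright (0.06 rad) on its holder's floor, untouched by the arm; glue, spray can and tape are within 30 mm of their starts (z of cap in the frame of neck_top above 0.05 m and horizontal distance between cap and neck_top below 0.06 m and angle between cap's own z axis and vertical below 0.3 rad and contact force between the fingers and cap above 1 N and contact force between each of cap, the arm and can below 0.1 N and linear speed of cap below 0.03 m/s and z of can in the frame of holder below 0.009 m and horizontal distance between can and holder below 0.006 m and angle between can's own z axis and vertical below 0.06 rad and distance of each of glue_bottle, spray_lube, masking_tape from where it was at the start of the episode below 0.03 m); the arm keeps its last pose, push and grip.
It fails at once if the can is pulled up out of its holder or tipped (z of can in the frame of holder above 0.025 m or angle between can's own z axis and vertical above 0.2 rad).
It fails at once if the glue bottle, spray can or tape is shifted or knocked over (distance of any of glue_bottle, spray_lube, masking_tape from where it was at the start of the episode above 0.03 m or angle between any of glue_bottle, spray_lube's own z axis and vertical above 0.5 rad).
It also fails if it takes over 38 s, if anything falls off the work surface, if the arm or the gripper's body presses on something with over 40 N, if the wrist force passes 120 N, or if a joint passes its speed limit or range.

## Working session

There is one attempt and no reset: what is moved stays moved. The work goes in short steps, each a Python script; the robot and the scene stay as the last script left them, time stands still between calls to the robot, and variables do not carry over. Pictures are saved under pics/ and viewed, at most 10 in all, crops included, and the job is handed in when it is done.

```bash
mkdir -p pics; python3 - <<'E'
from cell import r, optics
import cv2, numpy as np
ims=[]
for n in("scene","top"):
    d=optics.get_image(n); np.savez(n+".npz",**d); cv2.imwrite(f"pics/{n}.png",d["pixels"][...,::-1])
    print(n,np.round(d["camera_from_world"],3).tolist(),d["fx"],d["D"])
print(r.current_t(),r.finger_overhang,r.current_ee_rot())
E
```

```text
scene [[-0.707, -0.707, 0.01, 0.374], [-0.45, 0.439, -0.778, 0.299], [0.545, -0.555, -0.629, 0.772], [0.0, 0.0, 0.0, 1.0]] 412.91362157109006 [-0.00146496  0.          0.          0.          0.        ]
top [[0.025, -1.0, 0.009, 0.007], [-0.98, -0.027, -0.198, 0.496], [0.198, -0.004, -0.98, 0.869], [0.0, 0.0, 0.0, 1.0]] 346.76100194790456 [-0.09818  0.       0.       0.       0.     ]
0.1 0.022 [ 9.86520517e-01  1.63636756e-01 -3.47701123e-05 -5.28753369e-04]
```

View pics/scene.png

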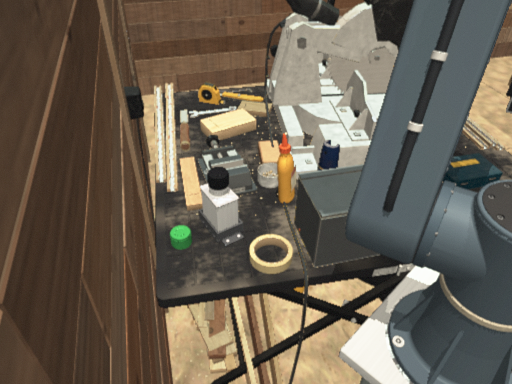

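View pics/top.png

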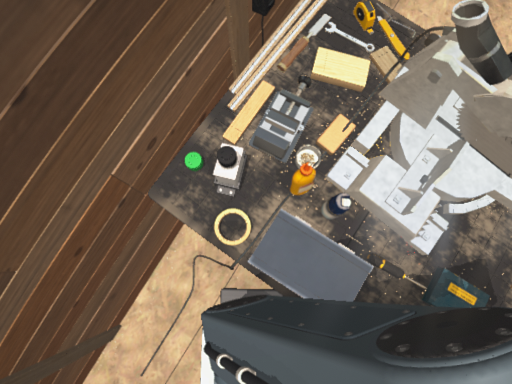

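```bash
cat > h.py <<'E'
import numpy as np, cv2
def ray(d,uv):
    K=np.array([[d["fx"],0,d["cx"]],[0,d["fy"],d["cy"]],[0,0,1.]])
    p=cv2.undistortPoints(np.array([[uv]],float),K,d["D"])[0,0]
    T=d["camera_from_world"]; R=T[:3,:3]
    return -R.T@T[:3,3], R.T@np.array([p[0],p[1],1])
def onplane(d,uv,z):
    o,v=ray(d,uv); return o+v*(z-o[2])/v[2]
def cloud(d,box):
    u0,v0,u1,v1=box
    return {(u,v):(lambda ov:ov[0]+ov[1]*d["depth"][v,u])(ray(d,(u,v))) for v in range(v0,v1) for u in range(u0,u1)}
E
python3 - <<'E'
from h import *
S=dict(np.load("scene.npz"));T=dict(np.load("top.npz"))
a=cv2.resize(S["pixels"][150:270,160:300],None,fx=4,fy=4,interpolation=cv2.INTER_CUBIC)[:,:400]
b=cv2.resize(T["pixels"][130:250,180:280],None,fx=4,fy=4,interpolation=cv2.INTER_CUBIC)
cv2.imwrite("pics/crop.png",np.hstack([a,b])[...,::-1])
# cap top: black blob in both
for d,box in((S,(200,160,236,196)),(T,(212,140,245,172))):
    c=cloud(d,box); P=np.array(list(c.values())); u=np.array(list(c.keys()))
    g=np.array([d["pixels"][v,x].max() for x,v in c])
    m=(g<60)&(abs(P[:,2]-.162)<.006)
    print(m.sum(),u[m].mean(0),P[m].mean(0),P[m].min(0),P[m].max(0))
    m=(P[:,2]>.098)&(P[:,2]<.112)
    print(m.sum(), P[m].mean(0) if m.any() else 0)
E
```

```text
232 [217.36206897 173.82327586] [0.54659399 0.1035442  0.16103011] [0.52557291 0.08155435 0.15607861] [0.57146344 0.12517006 0.16394946]
134 [0.55922297 0.10514951 0.10556899]
153 [226.00653595 154.70588235] [0.54895623 0.10161179 0.16200449] [0.52498518 0.08009129 0.15600066] [0.56798504 0.12257775 0.1656002 ]
251 [0.55095777 0.09597997 0.10556627]
```

View pics/crop.png

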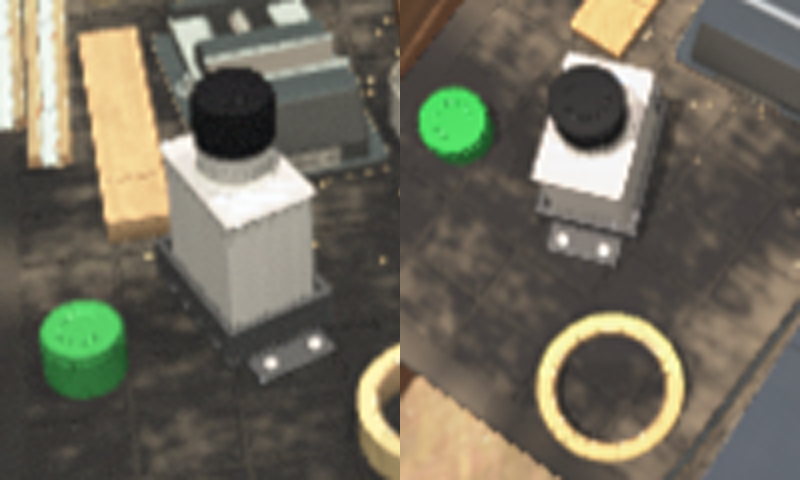

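```bash
python3 - <<'E'
from h import *
from cell import r
from scipy.spatial.transform import Rotation as R
P=[]
for n in("scene","top"):
    d=dict(np.load(n+".npz")); uv=np.stack(np.meshgrid(np.arange(512.),np.arange(384.)),-1).reshape(-1,1,2)
    K=np.array([[d["fx"],0,d["cx"]],[0,d["fy"],d["cy"]],[0,0,1.]])
    p=cv2.undistortPoints(uv,K,d["D"])[:,0]; z=d["depth"].reshape(-1)
    T=d["camera_from_world"]; Q=(np.c_[p,np.ones(len(p))]*z[:,None]-T[:3,3])@T[:3,:3]
    P.append(Q[z>0])
P=np.vstack(P)
rho=np.hypot(P[:,0],P[:,1]); th=np.degrees(np.arctan2(P[:,1],P[:,0]))
print("max z; rows theta, cols rho .2 ...")
for a in range(-80,41,10):
    print(a,[int(1000*P[(abs(th-a)<=5)&(abs(rho-b)<.05),2].max(initial=0)) for b in np.arange(.25,.8,.1)])
# local heights around the cap
c=np.array([.5475,.1025]); dd=np.hypot(*(P[:,:2]-c).T); ph=np.degrees(np.arctan2(P[:,1]-c[1],P[:,0]-c[0]))
for a in range(-180,180,30): print(a,[int(1000*P[(abs(ph-a)<15)&(abs(dd-b)<.02),2].max(initial=0)) for b in(.06,.1,.14,.18,.22)])
for psi in range(0,180,20):
    rot=(R.from_euler('z',psi,degrees=True)*R.from_quat([1,0,0,0])).as_quat()
    q=r.inverse_kinematics([.5475,.1025,.30],rot); print(psi,None if q is None else np.round(q,2))
E
```

```text
max z; rows theta, cols rho .2 ...
-80 [0, 0, 0, 41, 4, 13]
-70 [0, 0, 288, 289, 44, 24]
-60 [0, 4, 43, 45, 4, 4]
-50 [0, 5, 32, 92, 106, 403]
-40 [154, 160, 31, 185, 227, 404]
-30 [655, 747, 135, 143, 122, 379]
-20 [779, 754, 164, 95, 76, 339]
-10 [764, 160, 159, 199, 65, 48]
0 [660, 160, 161, 66, 66, 63]
10 [553, 159, 29, 166, 108, 495]
20 [458, 30, 27, 36, 588, 571]
30 [366, 0, 4, 5, 648, 0]
40 [280, 0, 0, 603, 590, 0]
-180 [107, 28, 29, 28, 28]
-150 [108, 26, 28, 159, 158]
-120 [13, 6, 5, 161, 159]
-90 [4, 4, 36, 199, 163]
-60 [107, 62, 66, 65, 66]
-30 [108, 63, 64, 65, 63]
0 [107, 24, 25, 24, 22]
30 [108, 15, 5, 2, 519]
60 [8, 37, 35, 518, 617]
90 [6, 36, 35, 3, 648]
120 [105, 4, 5, 5, 3]
150 [108, 6, 4, 4, 0]
0 [ 0.1   0.32  1.58 -0.    1.25  1.67]
20 [ 0.1   0.32  1.58 -0.    1.25  1.32]
40 [ 0.1   0.32  1.58 -0.    1.25  0.97]
60 [ 0.1   0.32  1.58 -0.    1.25  0.63]
80 [ 0.1   0.32  1.58 -0.    1.25  0.28]
100 [ 0.1   0.32  1.58 -0.    1.25 -0.07]
120 [ 0.1   0.32  1.58 -0.    1.25 -0.42]
140 [ 0.1   0.32  1.58 -0.    1.25 -0.77]
160 [ 0.1   0.32  1.58 -0.    1.25 -1.12]
```

```bash
python3 - <<'E'
from h import *
from cell import r,optics
from scipy.spatial.transform import Rotation as R
rot=(R.from_euler('z',40,degrees=True)*R.from_quat([1,0,0,0])).as_quat()
t0=r.current_t()
r.move_to([.5475,.1025,.31],rot)
p=r.current_tool_pos();o=r.current_ee_rot();d=optics.get_image("wrist")
print(r.current_t()-t0,p,o,r.current_q(),np.round(d["mount"],3).tolist())
M=np.eye(4);M[:3,:3]=R.from_quat(o).as_matrix();M[:3,3]=p
d["camera_from_world"]=np.linalg.inv(M@d["mount"])
np.savez("w1.npz",**d);cv2.imwrite("pics/w1.png",d["pixels"][...,::-1])
w=d["camera_from_world"]@np.array([.5475,.1025,.162,1]); print(w, w[:2]/w[2]*d["fx"]+[d["cx"],d["cy"]], d["fx"],d["D"])
print(r.current_contact_force())
E
```

```text
2.625 [0.54759985 0.10182422 0.30990524] [ 9.39854116e-01  3.41576099e-01 -9.17436936e-05  3.46061945e-05] [ 1.00332384e-01  3.11732570e-01  1.56254952e+00 -1.02153581e-04
  1.26737787e+00  9.73987376e-01] [[0.0, -0.948, -0.319, 0.081], [1.0, 0.0, -0.0, -0.0], [0.0, -0.319, 0.948, -0.122], [0.0, 0.0, 0.0, 1.0]]
[-1.12497325e-04 -9.53442156e-03  2.81067948e-01  1.00000000e+00] [258.92329878 180.11414931] 294.9907131784232 [-0.04552953  0.          0.          0.          0.        ]
[-0.09109795  0.04476768 -0.43384677]
```

View pics/w1.png

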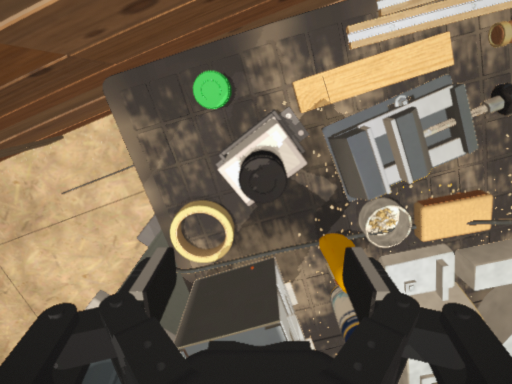

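The cap's top sits at about (263,172) in the wrist view, close to the predicted (259,180). I'll now measure it precisely.

```bash
python3 - <<'E'
from h import *
d=dict(np.load("w1.npz"))
c=cloud(d,(225,135,305,215));U=np.array(list(c.keys()));P=np.array(list(c.values()))
m=(abs(P[:,2]-.162)<.006)&(np.array([d["pixels"][v,u].max() for u,v in c])<70)
img=np.zeros((384,512),np.uint8); img[U[m,1],U[m,0]]=255
k=max(cv2.findContours(img,0,1)[0],key=cv2.contourArea)
(e,ax,an)=cv2.fitEllipse(cv2.convexHull(k)); print(e,ax,np.median(P[m,2]),P[m].min(0),P[m].max(0))
print("ellipse centre ->",onplane(d,e,.162), "bbox mid",(P[m].min(0)+P[m].max(0))/2)
b=cv2.minEnclosingCircle(P[m][:,None,:2].astype(np.float32)); print(b)
can=(abs(P[:,2]-.105)<.004); print(cv2.minAreaRect(P[can][:,None,:2].astype(np.float32)),P[can,2].mean())
E
```

```text
(263.161865234375, 178.7421112060547) (47.23029708862305, 48.48260498046875) 0.16287586923405062 [0.52861486 0.07517318 0.15601299] [0.57327768 0.12298323 0.16530161]
ellipse centre -> [0.55113443 0.10028382 0.162     ] bbox mid [0.55094627 0.09907821 0.1606573 ]
((0.5498998165130615, 0.09916714578866959), 0.024095844477415085)
((0.5491204857826233, 0.09922900795936584), (0.05780843272805214, 0.08465509116649628), 77.51554870605469) 0.1060244574444795
```

```bash
python3 - <<'E'
from h import *
from cell import r,optics
x,y=.550,.0998
r.move_linear([x,y,.22],vel=.15)
r.move_linear([x,y,.147],vel=.08)
print(r.current_tool_pos(),r.current_contact_force())
r.set_gripper(0.0,squeeze=90)
print(r.current_t(),r.current_opening(),r.current_finger_force(),r.current_tool_pos(),r.current_contact_force(),r.current_torque())
E
```

```text
[0.55029738 0.09984911 0.14749144] [-0.03965172 -0.87733765  0.79013833]
4.9917 0.5278723827765556 91.14088453511897 [0.55012665 0.09979758 0.14734428] [-0.96190499  0.19276998  4.23174835] [-0.09396675  0.11334121  0.01118713]
```

```bash
python3 - <<'E'
from cell import r
import numpy as np
x,y,_=r.current_tool_pos()
for dz in (.002,.004,.006,.007,.008,.009,.010,.011):
    r.move_linear([.550,.0998,.147-dz],vel=.02); r.sleep(.1)
    f=r.current_contact_force(); print(dz,np.round(r.current_tool_pos(),4),np.round(f,1),round(r.current_opening(),3))
    if f[2]>25: break
print(r.current_t())
E
```

```text
0.002 [0.5501 0.0998 0.1452] [-1.6 -1.3  5.1] 0.53
0.004 [0.5501 0.0998 0.1433] [-1.4 -0.8  6.4] 0.533
0.006 [0.5502 0.0998 0.1414] [-2.7 -0.5  8.5] 0.53
0.007 [0.5502 0.0998 0.1404] [-2.3 -0.6  9.7] 0.531
0.008 [0.5502 0.0998 0.1398] [-3.  -1.6 12.4] 0.531
0.009 [0.5504 0.0999 0.1398] [-7.7 -0.8 22.7] 0.534
0.01 [0.5505 0.0999 0.1397] [-11.4  -1.5  34.1] 0.533
7.4417
```

```bash
python3 - <<'E'
from cell import r
import numpy as np
r.move_linear([.550,.0998,.1384],vel=.02)
print(np.round(r.current_contact_force(),1))
q0=np.array(r.current_q())
for a in (10,20,30,40,50,60,66):
    q=q0.copy(); q[5]-=np.radians(a); r.set_joints(q); r.sleep(.05)
    print(a,np.round(r.current_q()[5]-q0[5],3),np.round(r.current_tool_pos(),4),np.round(r.current_contact_force(),1),np.round(r.current_torque(),2),round(r.current_opening(),3),round(r.current_finger_force(),0))
print(r.current_t())
E
```

```text
[-5.7 -1.2 19. ]
10 -0.175 [0.5509 0.0999 0.1404] [-0.8 -0.3  8.5] [-0.01  0.09  0.07] 0.526 92.0
20 -0.349 [0.551  0.1    0.1405] [-0.   0.8  8.8] [0.03 0.05 0.02] 0.531 92.0
30 -0.524 [0.551  0.1    0.1405] [0.3 0.4 8.3] [0.   0.   0.04] 0.531 92.0
40 -0.698 [0.551  0.0999 0.1405] [ 0.3 -0.3  8.2] [0.04 0.02 0.02] 0.532 92.0
50 -0.873 [0.551  0.1    0.1405] [-0.1  0.2  7.8] [-0.02 -0.03  0.06] 0.529 92.0
60 -1.047 [0.551  0.1    0.1405] [ 0.5 -0.3  8. ] [ 0.01  0.01 -0.01] 0.527 92.0
66 -1.152 [0.551  0.1    0.1405] [-0.5  0.   8.2] [-0.04 -0.    0.03] 0.534 92.0
10.0417
```

```bash
python3 - <<'E'
from cell import r,optics
import numpy as np,cv2
p=np.array(r.current_tool_pos())
for dz in (.004,.008,.012,.018,.03,.10):
    r.move_linear(p+[0,0,dz],vel=.02 if dz<.03 else .05); f=r.current_contact_force()
    print(dz,np.round(r.current_tool_pos(),4),np.round(f,1),round(r.current_opening(),3))
    if f[2]<-6: print("stuck");break
r.sleep(.3)
print(r.current_t(),r.current_finger_force(),r.current_contact_force())
w,s=[optics.get_image(n)["pixels"] for n in("wrist","scene")]
s=cv2.resize(s[110:270,120:334],(512,384))
cv2.imwrite("pics/end.png",cv2.resize(np.hstack([w,s]),(800,300))[...,::-1])
E
```

```text
0.004 [0.5511 0.1    0.1447] [-2.  -0.5  4.9] 0.532
0.008 [0.5508 0.1    0.1482] [ 0.6 -0.3 -0.3] 0.534
0.012 [0.5511 0.1    0.1526] [-0.6 -0.4 -1. ] 0.53
0.018 [0.5511 0.1    0.1586] [ 0.  -0.3  0.2] 0.53
0.03 [0.5512 0.1    0.1709] [ 0.2  0.1 -0. ] 0.532
0.1 [0.5509 0.1    0.2402] [-0.6 -1.3 -0.4] 0.533
13.825 91.76617815854456 [-0.49851316 -0.28708865 -0.75022005]
```

View pics/end.png

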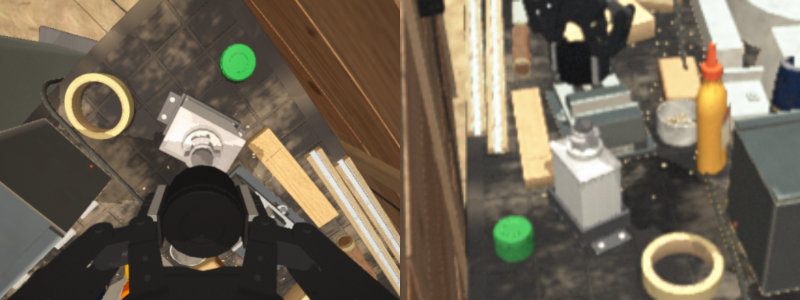

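The cap is held level between the pads (wrist half, about (205,212)). The neck is bare at about (583,135) in the scene half, and the can stands upright in its holder with the other items in place.

```bash
python3 -c "
from cell import r
print(r.hand_in())"
```

```text
the job is handed in; nothing more can be done
None
```

The safety cap was pressed, turned about 66° anticlockwise and lifted off; the gripper still holds it level about 9 cm above the neck, the can is upright in its holder, the glue, spray can and tape were never touched, and the job is handed in (no verdict was returned).

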